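# Set the draw gauge and draw the syringe plunger

## Task

Take the longer of the two gauge pins out of the rack, stand it fully home in the empty socket of the filling stand and let go of it. Then grip the plunger's knob and pull the plunger straight up, without tilting or forcing it, partway out of the barrel until the underside of its knob is level with the top of the standing pin, and finish while holding it still there, not letting go. Leave the short pin, dish, bottle and mouse where they are.

Things in the scene. Friction and masses are not known exactly. Their poses are not given: they have to be found in the camera images.
- stand: Filling stand, fixed, placed anew each time: white block 90 (its x) x 190 (its y) x 30 mm high; origin at the centre of its underside, z up. Pin socket at x 0, y +45 mm; upright glass syringe barrel with steel collars (36 mm wide at most) at x 0, y -45 mm, from z 30 to 100 mm. The long pin, fully home, has its top at z 152 mm in this frame.
- socket (a point): Centre of the mouth of the empty round socket, on the block's top face (30 mm above the bench); z up. Hole 14 mm wide, 24 mm deep, vertical, flat floor.
- barrel_mouth (a point): Centre of the barrel's open top, 100 mm above the bench; z up. Vertical bore 19.5 mm wide, 70 mm deep; the floor is 30 mm above the bench.
- plunger: Loose plunger: steel rod 18 mm wide, 82 mm long, black round knob on top 26 mm wide, 28 mm high. Origin at the centre of the rod's foot, z up the rod. At first it rests on the bore's floor: 12 mm of rod show, the knob spans 112 to 140 mm above the bench. 0.15 to 0.31 kg; sinks back if let go. Pulled 40 mm up, the knob's underside is level with the pin's top, 30 mm of rod still in the bore.
- knob_underside (a point): Centre of the knob's underside on the plunger's axis, 82 mm above the plunger's foot; z up along the rod.
- pin_long: Long gauge pin: plain round steel rod 12 mm wide, 146 mm long, foot slightly chamfered, about 0.125 kg (0.09 to 0.17). Origin at the centre of its foot, z up along the pin. Starts upright and loose in one of the rack's two holes, its top about 156 mm above the bench.
- pin_long_tip (a point): Centre of the long pin's foot; z up along the pin.
- pin_long_top (a point): Centre of the long pin's top face, 146 mm above its foot.
- pin_short: Short gauge pin: the same but 100 mm long, in the rack's other hole, its top about 110 mm above the bench. Leave it alone. Origin at the centre of its foot.
- rack: Pin rack, fixed to the bench but placed anew each time: grey plastic block 55 (its x) x 135 (its y) x 40 mm high with two round holes 14 mm wide and 30 mm deep at x 0, y +36 and -36 mm; either may hold the long pin. Origin at the centre of its underside, z up.
- dish: Bystander: closed clear culture dish, 60 mm wide, 14 mm high, loose on the bench. Origin at the centre of its underside.
- bottle: Bystander: jar 48 mm wide, 100 mm high, loose. Origin at the centre of its underside.
- mouse: Bystander: black computer mouse 105 x 60 x 33 mm, loose. Origin at the centre of its underside.
Not all that is in view belongs to the job. What is shaped like the plunger but blue is not meant.

How it is judged (in metres and radians):
On the way:
1. the long pin stands fully home in the socket, let go, while the plunger is still down (horizontal distance between pin_long_tip and socket below 0.004 m and z of pin_long_tip in the frame of socket below -0.02 m and angle between pin_long's own z axis and vertical below 0.12 rad and contact force between pin_long and the fingers below 0.1 N and z of knob_underside in the frame of stand below 0.118 m), for 0.3 s.
At the end, for the whole second after the job is handed in: Long pin in the socket, untouched: 4 mm off axis, 20 mm deep, 0.12 rad at most. Plunger held still by the fingers, knob underside level with the pin top within 6 mm, in the bore, lean under 0.10 rad, 6 mm off axis, under 12 N on the barrel. Short pin, dish, bottle, mouse moved under 30 mm (horizontal distance between pin_long_tip and socket below 0.004 m and z of pin_long_tip in the frame of socket below -0.02 m and angle between pin_long's own z axis and vertical below 0.12 rad and contact force between pin_long and the fingers below 0.1 N and horizontal distance between knob_underside and barrel_mouth below 0.006 m and angle between plunger's own z axis and vertical below 0.1 rad and z of knob_underside in the frame of stand between 0.146 and 0.158 m and contact force between plunger and the fingers above 1 N and contact force between plunger and stand below 12 N and linear speed of plunger below 0.01 m/s and distance of each of pin_short, dish, bottle, mouse from where it was at the start of the episode below 0.03 m); the arm keeps its last pose, push and grip.
It fails at once if the plunger is drawn right out of the barrel (z of plunger in the frame of stand above 0.097 m).
It fails at once if the plunger is forced against the barrel with more than 40 N (contact force between plunger and stand above 40 N).
It fails at once if the short pin, dish, bottle or mouse is moved by more than 30 mm (distance of any of pin_short, dish, bottle, mouse from where it was at the start of the episode above 0.03 m).
It also fails if it takes over 61 s, if anything falls off the work surface, if the arm or the gripper's body presses on something with over 40 N, if the wrist force passes 120 N, or if a joint passes its speed limit or range.

## Robot

A 6-joint arm with a two-finger parallel gripper is mounted at the origin on the work surface. World frame = base frame: x ahead of the robot, y to its left, z up, the work surface at z = 0. Lengths are in m, angles in degrees, forces in N, time in s.
With the tool pointing down it reaches from about 0.35 to 0.875 m from the base axis. Payload 4.2 kg.
Tool frame: the origin (TCP) lies on the front face of the gripper's body, between the roots of the fingers; the fingertips stand 70 mm ahead of it and the grasp point (between the pads) lies 51 mm ahead of it; z points along the fingers, y is the line along which they close (so a half turn about z gives the same grasp; the last joint's range is limited). The gripper opens to 87 mm and grips with 3 to 60 N. Pads are 19 mm wide; open, the fingers measure 117 mm over their backs; the gripper's body (75 mm by 190 mm) begins 51 mm behind the grasp point.
Start: joints at [-51.188, 22.042, 0.453, 0, -68.411, -14.817], TCP at [0.254, -0.571, 0.292] pointing down, gripper open.
Joint ranges: [-179.83, 179.83], [-69.29, 118.12], [-61.27, 80.66], [-181.25, 117.63], [-171.15, -9.14], [-177.46, 177.46]. Speed limits (degrees/s): [159.86, 159.86, 180, 180, 180, 180].

## Interface

Orientations are given as a 3x3 rotation matrix whose columns are the frame's x, y, z axes.
In Python, from station import r gives the robot as it stands.
- The arm moves only by the shell command python3 -m pendant 'ROWS' [OPENING]. ROWS is JSON, a list of rows, each a list of 2 entries, a list of its own where there are three numbers: the shift along the tool's x, y, z in mm, then the turn, a rotation vector about the tool's x, y, z in rad. A call has 1 to 10 rows; each row is the pose to reach, as a shift and turn from the pose commanded when the call began, along the tool's axes at that moment; what a row does not reach only later rows make up. A row lasts 1/10 s, in which the tool goes at most 50 mm and 8.59 degrees, less where a joint would pass 70% of its speed; a pose out of reach is approached as far as the arm can. A call with a gripper value outside its range is refused whole. OPENING is the opening, from 0 (shut) to 1 (fully open), set as the call begins (- or left out, the last holds). The fingers move at their own pace and stop on an object; the grip force is fixed at half the most. Time passes only in rows, so rows that repeat a pose let the fingers close. It gives the time, the measured TCP pose, the force, the opening and the grip force at its end, in the units of the state.
- r.sense(): the state, without advancing time (a new reading comes with each control period).
- r.capture(name): name is "side" or "top" or "wrist"; returns a dict with "frame" (400x640x3 uint8, red, green, blue), "vertical_fov" (degrees; the focal length in pixels is half the picture's height over the tangent of half this angle, whatever the lens; pixels are square), "cx", "cy" (the principal point, pixels), "rvec" (rotation vector, rad) and "tvec" (3), from world to camera coordinates, as OpenCV has them. Camera axes: x right, y down, z forward; pixel columns grow to the right and rows downward; lengths in m; the calibration is good to about 2 mm. A picture is of the moment at which its call begins. There is no depth.
- r.finish_job(): hands the job in; it is judged then, once.
The state is a dict: "time_s": time; "joints": joint angles; "joint_velocities": joint speeds; "effort": joint torques, N m; "tcp_pos": TCP position; "ee_rot": TCP orientation; "wrist_force": force on the tool from outside, world axes, zero at the start; "moment": the same for the moment, N m; "gripper_width": opening from 0.0 (shut) to 1.0 (fully open); "gripper_force": force on a finger pad.
Only numpy, scipy, OpenCV 4.12 (cv2) and the standard library are available. Lean on these libraries where they do the work, as an engineer would, in place of code of your own. Each camera call takes 0.05 s, during which the arm holds its last target. There are 200 camera calls.

## Working session

There is one attempt and no reset: what is moved stays moved. The work goes in short steps, Python scripts to look and compute and a shell command to move; the robot and the scene stay as the last step left them, time stands still between calls to the robot, and variables do not carry over. Pictures are saved under pics/ and viewed, at most 10 in all, crops included, and the job is handed in when it is done.

```bash
mkdir -p pics; ls
cat > h.py <<'E'
import numpy as np, cv2, pickle
from station import r
def cap(n,save):
    c=r.capture(n); cv2.imwrite(f'pics/{save}.png',cv2.cvtColor(c['frame'],cv2.COLOR_RGB2BGR)); pickle.dump(c,open(f'pics/{save}.pkl','wb')); return c
def load(s): return pickle.load(open(f'pics/{s}.pkl','rb'))
def cam(c):
    f=c['frame'].shape[0]/2/np.tan(np.radians(c['vertical_fov'])/2)
    R=cv2.Rodrigues(np.array(c['rvec'],float))[0]; return f,R,np.array(c['tvec'],float).ravel()
def atz(c,u,v,z):
    f,R,t=cam(c); d=R.T@np.array([(u-c['cx'])/f,(v-c['cy'])/f,1]); o=-R.T@t
    return o+d*(z-o[2])/d[2]
def proj(c,p):
    f,R,t=cam(c); q=R@np.array(p,float)+t; return np.array([c['cx']+f*q[0]/q[2],c['cy']+f*q[1]/q[2]])
def tri(obs):
    A=[];b=[]
    for c,u,v in obs:
        f,R,t=cam(c)
        for row,k in (((u-c['cx'])/f,0),((v-c['cy'])/f,1)):
            A.append(row*R[2]-R[k]); b.append(t[k]-row*t[2])
    A=np.array(A);b=np.array(b); x=np.linalg.lstsq(A,b,rcond=None)[0]; return x,A@x-b
E
python3 - <<'E'
from h import *
for n in('side','top'):
    c=cap(n,n+'0'); f,R,t=cam(c); print(n,f,c['cx'],c['cy'],-R.T@t,R[2])
s=r.sense(); print(s['tcp_pos'],s['ee_rot'],s['wrist_force'],s['time_s'])
E
```

```text
pics
side 408.0672204588715 322.3367867425245 200.67600451194485 [0.45287067 0.62667117 0.87074634] [ 0.16317783 -0.62857444 -0.7604388 ]
top 419.4041464085611 317.3211608717773 197.39340041159997 [ 0.37401598 -0.00534856  1.18835647] [ 0.22777789 -0.00229818 -0.9737104 ]
[ 0.25402954 -0.57060467  0.29126503] [[-9.13627684e-01 -4.06550934e-01 -8.90180555e-04]
 [-4.06551896e-01  9.13626007e-01  1.75342306e-03]
 [ 1.00436326e-04  1.96388044e-03 -9.99998067e-01]] [-0.30013095  0.52955026 -0.17412052] 0.1
```

View pics/top0.png

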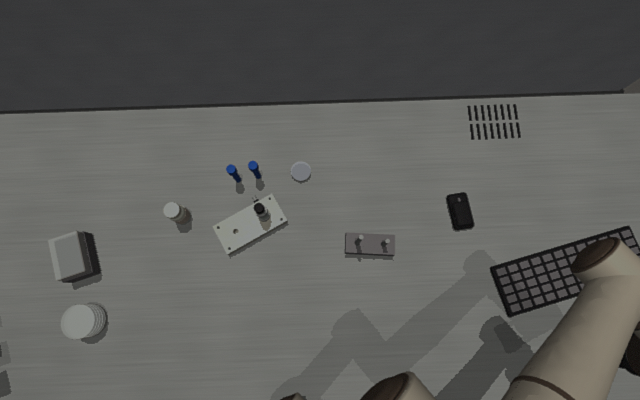

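View pics/side0.png

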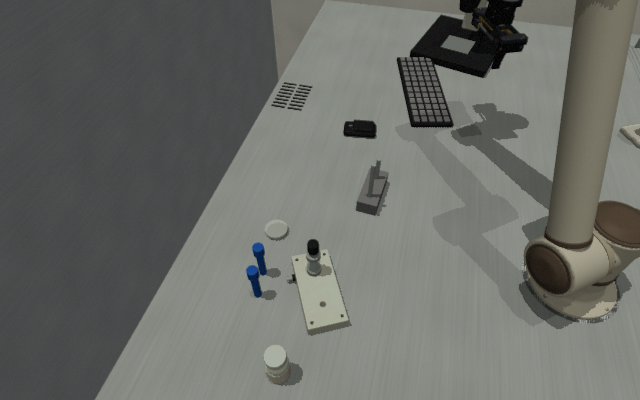

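Top: the black-knobbed plunger is at (259,208), the socket at (236,231) and the rack pins at (360,238) and (387,241). Things that could be confused with them are the two blue plungers at (232,170) and (254,166), and the small screw holes at the stand's corners. I'll check the choice in one close crop.

Run:
```python
import cv2,numpy as np
t=cv2.imread('pics/top0.png');s=cv2.imread('pics/side0.png')
def z(i,x,y,w,h,k): return cv2.resize(i[y:y+h,x:x+w],(w*k,h*k),interpolation=cv2.INTER_CUBIC)
a=z(t,205,185,90,75,4); b=z(t,335,225,70,35,6)
c=z(s,280,230,75,105,4) ; d=z(s,345,150,55,70,6)
out=np.zeros((600,800,3),np.uint8)
b=z(t,340,225,62,35,7)
out[:300,:360]=a; out[:245,362:362+434]=b
c=z(s,282,233,72,104,3); out[302-14+0:302-14+0+312,:216]=c if False else c
d=z(s,350,152,45,65,5); out[250:575,400:625]=d
cv2.imwrite('pics/crop0.png',out)
```

```text
(no output)
```

View pics/crop0.png

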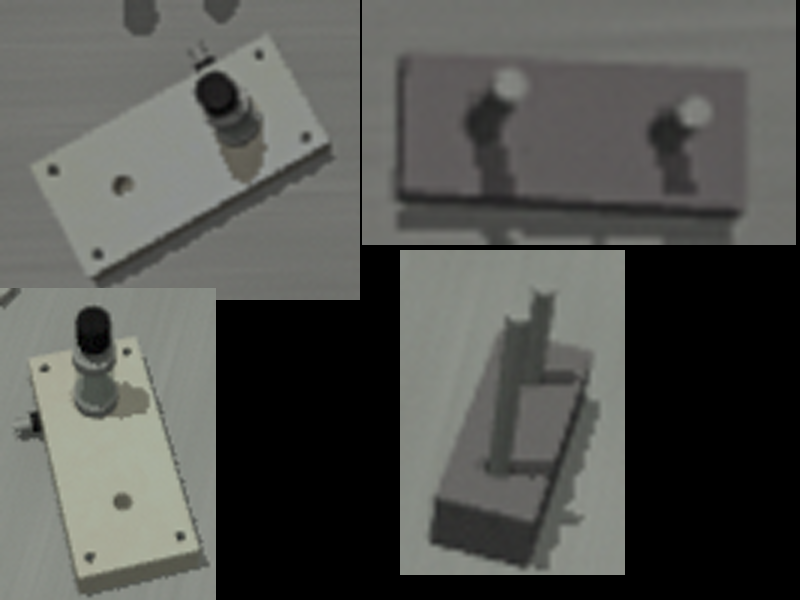

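Run:
```python
from h import *
t=load('top0');s=load('side0')
A=lambda x,y:((x+.5)/4-.5+205,(y+.5)/4-.5+185)
B=lambda x,y:((x-362+.5)/7-.5+340,(y+.5)/7-.5+225)
C=lambda x,y:((x+.5)/3-.5+282,(y-288+.5)/3-.5+233)
D=lambda x,y:((x-400+.5)/5-.5+350,(y-250+.5)/5-.5+152)
np.set_printoptions(precision=4,suppress=True)
print('long top',tri([(t,*B(510,86)),(s,*D(517,319))]),'assume z',atz(t,*B(510,86),.156))
print('short top',tri([(t,*B(695,111)),(s,*D(542,292))]),atz(t,*B(695,111),.110))
sk=atz(t,*A(122,184),.03); sks=atz(s,*C(122,501),.03); print('socket',sk,sks)
h=[atz(t,*A(*p),.03) for p in((53,170),(259,54),(305,136),(97,254))]; print(h); ce=np.mean(h,0); print('stand c',ce, 'yaw dirs',h[0]-h[1],h[3]-h[2])
h2=[atz(s,*C(*p),.03) for p in((44,368),(126,351),(180,536),(90,557))];print('side c',np.mean(h2,0))
print('knob top',tri([(t,*A(214,92)),(s,*C(93,316))]),atz(t,*A(214,92),.14))
rc=[atz(t,*B(*p),.04) for p in((400,57),(746,70),(740,210),(399,197))];print('rack',rc,np.mean(rc,0))
```

```text
long top (array([ 0.5129, -0.1122,  0.151 ]), array([-0.    ,  0.0006, -0.0006, -0.0002])) assume z [ 0.5116 -0.1116  0.156 ]
short top (array([ 0.5075, -0.185 ,  0.1033]), array([-0.    ,  0.0005, -0.0004, -0.0001])) [ 0.5062 -0.1838  0.11  ]
socket [0.5579 0.2241 0.03  ] [0.5579 0.224  0.03  ]
[array([0.5694, 0.2725, 0.03  ]), array([0.6476, 0.1279, 0.03  ]), array([0.5874, 0.0961, 0.03  ]), array([0.5097, 0.2409, 0.03  ])]
stand c [0.5786 0.1844 0.03  ] yaw dirs [-0.0782  0.1445  0.    ] [-0.0777  0.1447  0.    ]
side c [0.5787 0.1838 0.03  ]
knob top (array([0.5986, 0.1439, 0.1426]), array([ 0.    ,  0.0014, -0.0013, -0.0005])) [0.5977 0.1442 0.14  ]
rack [array([ 0.54  , -0.0809,  0.04  ]), array([ 0.5302, -0.2166,  0.04  ]), array([ 0.4756, -0.2101,  0.04  ]), array([ 0.4852, -0.0779,  0.04  ])] [ 0.5078 -0.1464  0.04  ]
```

Read from the crops: the long pin is the left one, top pixel (361,237), about (0.512, -0.112). The short pin is at (388,241). The black plunger is at about (0.600, 0.145), and the socket at (0.558, 0.224). The triangulated heights agree with this. Next I'll work out the approach, with the fingers closing along the stand's x the whole way.

```bash
cat >> h.py <<'E'
from scipy.spatial.transform import Rotation as Ro
d=np.array([.475,-.880,0]); d/=np.linalg.norm(d)   # stand -y: socket -> barrel
Z=np.array([0,0,-1.]); RT=np.c_[d,np.cross(Z,d),Z]
def go(p,R=RT):
    s=r.sense(); E=np.array(s['ee_rot'])
    print('shift mm',np.round(1e3*E.T@(np.array(p)-s['tcp_pos']),1),'turn',np.round(Ro.from_matrix(E.T@R).as_rotvec(),4))
E
python3 -c "
from h import *
go([.512,-.112,.27]); print(RT)"
```

```text
shift mm [-422.1  314.1   21.8] turn [ 1.6000e-03  1.5000e-03 -1.6471e+00]
[[ 0.47499406 -0.879989    0.        ]
 [-0.879989   -0.47499406  0.        ]
 [ 0.         -0.         -1.        ]]
```

```bash
python3 -m pendant '[[[-422,314,0],[0,0,-1.647]],[[-422,314,0],[0,0,-1.647]],[[-422,314,0],[0,0,-1.647]],[[-422,314,0],[0,0,-1.647]],[[-422,314,0],[0,0,-1.647]],[[-422,314,0],[0,0,-1.647]],[[-422,314,0],[0,0,-1.647]],[[-422,314,0],[0,0,-1.647]],[[-422,314,0],[0,0,-1.647]],[[-422,314,0],[0,0,-1.647]]]' 1
python3 -c "
from h import *
go([.512,-.112,.27])"
```

```text
time_s: 1.1
tcp_pos: [0.4996, -0.1331, 0.2921]
ee_rot: [[0.347, -0.938, -0.0], [-0.938, -0.347, 0.0], [-0.0, 0.0, -1.0]]
wrist_force: [0.9, -0.3, 0.6]
gripper_width: 1.002
gripper_force: 0.0
shift mm [-15.5 -18.9  22.1] turn [ 0.0002  0.0002 -0.1406]
```

```bash
python3 -m pendant '[[[-10,-10,0],[0,0,-0.1]],[[-10,-10,0],[0,0,-0.1]],[[-10,-10,0],[0,0,-0.1]],[[-10,-10,0],[0,0,-0.1]]]'
python3 - <<'E'
from h import *
go([.512,-.112,.27]); c=cap('wrist','w0'); f,R,t=cam(c); print(f,-R.T@t,R[2],r.sense()['tcp_pos'])
for p in([.512,-.112,.156],[.506,-.184,.11],[.512,-.112,.04]): print(proj(c,p))
E
```

```text
time_s: 1.5
tcp_pos: [0.5046, -0.1231, 0.2921]
ee_rot: [[0.431, -0.902, -0.001], [-0.902, -0.431, -0.0], [-0.0, 0.001, -1.0]]
wrist_force: [-0.8, -0.8, -0.5]
gripper_width: 1.002
gripper_force: 0.0
shift mm [ -6.9 -11.4  22. ] turn [ 0.0006  0.0003 -0.0494]
329.88869448934844 [ 0.53280443 -0.18367484  0.38403815] [-0.10495067  0.22016408 -0.96980056] [ 0.50464772 -0.1233107   0.2921659 ]
[301.94485176 222.6281995 ]
[348.534594   132.11773773]
[307.28731216 189.10840343]
```

View pics/w0.png

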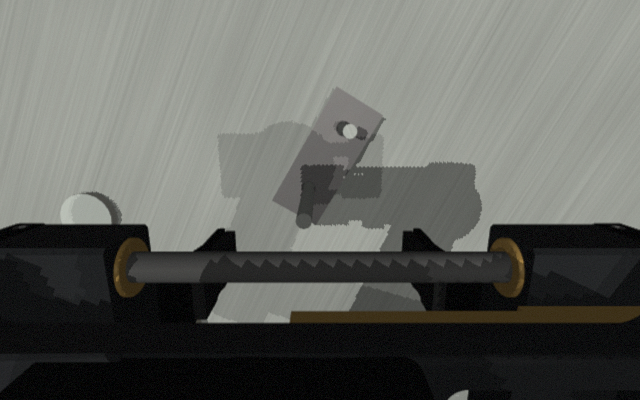

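The wrist view shows the long pin's top at (304,220), with (302,223) predicted, and the short pin at (349,131), which matches. The dish is at (90,210), well clear.

Run:
```python
from h import *
c=load('w0'); p=atz(c,304,219.5,.156); print(p, atz(c,349,130.5,.11))
go([*((p[:2]+[.5116,-.1116])/2),.27-.085+.01-.013])
```

```text
[ 0.5116543  -0.11479325  0.156     ] [ 0.5062394  -0.18531363  0.11      ]
shift mm [ -6.1 -10.7 110.2] turn [ 0.0004  0.0002 -0.0495]
```

```bash
python3 -m pendant '[[[-6,-11,0],[0,0,-0.05]],[[-6,-11,0],[0,0,-0.05]],[[-6,-11,30],[0,0,-0.05]],[[-6,-11,60],[0,0,-0.05]],[[-6,-11,90],[0,0,-0.05]],[[-6,-11,110],[0,0,-0.05]],[[-6,-11,110],[0,0,-0.05]],[[-6,-11,110],[0,0,-0.05]]]'
python3 - <<'E'
from h import *
go([.5116,-.1132,.182])
E
```

```text
time_s: 2.35
tcp_pos: [0.5127, -0.1129, 0.1828]
ee_rot: [[0.477, -0.879, 0.0], [-0.879, -0.477, -0.001], [0.001, 0.0, -1.0]]
wrist_force: [0.8, 0.4, 0.4]
gripper_width: 0.998
gripper_force: 0.0
shift mm [-0.3  1.1  0.8] turn [ 0.0001 -0.0005  0.0018]
```

```bash
python3 -m pendant '[[[0,0,0],[0,0,0]],[[0,0,0],[0,0,0]],[[0,0,0],[0,0,0]],[[0,0,0],[0,0,0]],[[0,0,0],[0,0,0]],[[0,0,0],[0,0,0]],[[0,0,0],[0,0,0]],[[0,0,0],[0,0,0]],[[0,0,0],[0,0,0]],[[0,0,0],[0,0,0]]]' 0
```

```text
time_s: 3.35
tcp_pos: [0.5125, -0.1122, 0.1822]
ee_rot: [[0.478, -0.879, -0.0], [-0.879, -0.478, 0.0], [-0.0, 0.0, -1.0]]
wrist_force: [0.6, 0.4, 0.3]
gripper_width: 0.173
gripper_force: 0.0
```

```bash
python3 -m pendant '[[[0,0,0],[0,0,0]],[[0,0,0],[0,0,0]],[[0,0,0],[0,0,0]],[[0,0,0],[0,0,0]],[[0,0,0],[0,0,0]]]' 0
```

```text
time_s: 3.85
tcp_pos: [0.5125, -0.1122, 0.1822]
ee_rot: [[0.478, -0.879, -0.0], [-0.879, -0.478, -0.0], [-0.0, 0.0, -1.0]]
wrist_force: [-0.1, 0.8, 0.7]
gripper_width: 0.129
gripper_force: 30.0
```

```bash
python3 -m pendant '[[[0,0,-10],[0,0,0]],[[0,0,-20],[0,0,0]],[[0,0,-35],[0,0,0]],[[0,0,-50],[0,0,0]],[[0,0,-75],[0,0,0]],[[0,0,-100],[0,0,0]],[[0,0,-120],[0,0,0]],[[0,0,-140],[0,0,0]],[[0,0,-140],[0,0,0]]]'
python3 - <<'E'
from h import *
go([.5575,.224,.322])
E
```

```text
time_s: 4.75
tcp_pos: [0.5138, -0.1123, 0.3263]
ee_rot: [[0.478, -0.878, 0.008], [-0.878, -0.478, -0.0], [0.004, -0.007, -1.0]]
wrist_force: [1.0, 0.4, -1.1]
gripper_width: 0.129
gripper_force: 30.0
shift mm [-274.5 -199.1    4.5] turn [-0.0071 -0.0042  0.0035]
```

```bash
python3 -m pendant '[[[-27,-20,0],[0,0,0]],[[-60,-44,0],[0,0,0]],[[-96,-70,0],[0,0,0]],[[-132,-96,0],[0,0,0]],[[-168,-122,0],[0,0,0]],[[-204,-148,0],[0,0,0]],[[-235,-170,0],[0,0,0]],[[-260,-188,0],[0,0,0]],[[-275,-199,0],[0,0,0]],[[-275,-199,0],[0,0,0]]]'
python3 -m pendant '[[[0,0,0],[0,0,0]],[[0,0,0],[0,0,0]],[[0,0,0],[0,0,0]]]'
python3 - <<'E'
from h import *
for n in('side','top','wrist'):
    c=cap(n,n+'1'); print(n,proj(c,[.5575,.224,.162]),proj(c,[.5575,.224,.308]),proj(c,[.5575,.224,.03]))
go([.5575,.224,.322])
z=lambda i,x,y,w,h,k: cv2.resize(i[y:y+h,x:x+w],(w*k,h*k),interpolation=cv2.INTER_CUBIC)
out=np.zeros((600,800,3),np.uint8)
s=cv2.imread('pics/side1.png'); w=cv2.imread('pics/wrist1.png')
out[:600,:320]=z(s,280,190,80,150,4); out[:400,322:]=cv2.resize(w,(640,400))[:,81:559]
cv2.imwrite('pics/crop1.png',out)
E
```

```text
time_s: 5.75
tcp_pos: [0.5559, 0.2263, 0.321]
ee_rot: [[0.48, -0.877, -0.002], [-0.877, -0.48, -0.001], [-0.0, 0.002, -1.0]]
wrist_force: [-0.2, -0.4, -1.9]
gripper_width: 0.127
gripper_force: 30.0
time_s: 6.05
tcp_pos: [0.556, 0.2232, 0.3225]
ee_rot: [[0.476, -0.879, 0.0], [-0.879, -0.476, 0.0], [-0.0, -0.0, -1.0]]
wrist_force: [-0.0, -0.6, -0.7]
gripper_width: 0.129
gripper_force: 30.0
side [322.44381254 273.2437525 ] [322.34332178 229.36344504] [322.51354959 303.69513797]
top [224.73501231 222.77802832] [209.70906443 211.27479679] [235.17483236 230.77031394]
wrist [316.07394097 204.4946324 ] [312.6401177 307.0144244] [317.02749225 176.02552635]
shift mm [ 0.4 -1.4  0.5] turn [-0.0004  0.0001  0.002 ]
```

View pics/crop1.png

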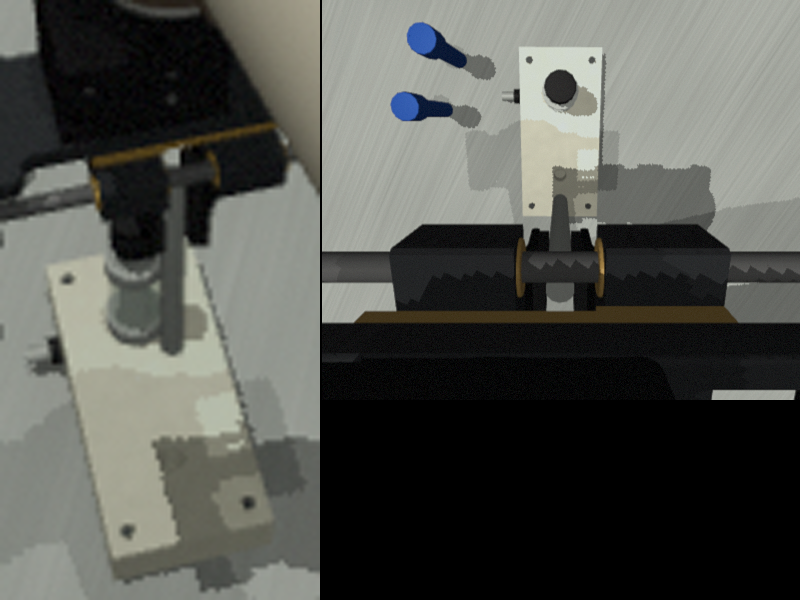

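The side view shows the pin's foot at (323,277), as predicted for z≈0.150. In the wrist view the foot is at about (319,198) and the socket at (319,174). I'll enlarge that for the relative offset.

Run:
```python
from h import *
w=cv2.imread('pics/wrist1.png'); c=load('wrist1')
i=cv2.resize(w[160:235,275:375],(800,600),interpolation=cv2.INTER_CUBIC); i=cv2.convertScaleAbs(i,alpha=1.5)
cv2.imwrite('pics/crop2.png',i)
print(proj(c,[.556,.2232,.150]),proj(c,[.5575,.224,.03]),proj(c,[.556,.2232,.30]))
```

```text
[318.25359769 200.81577759] [317.02749225 176.02552635] [317.43199967 295.51835243]
```

View pics/crop2.png

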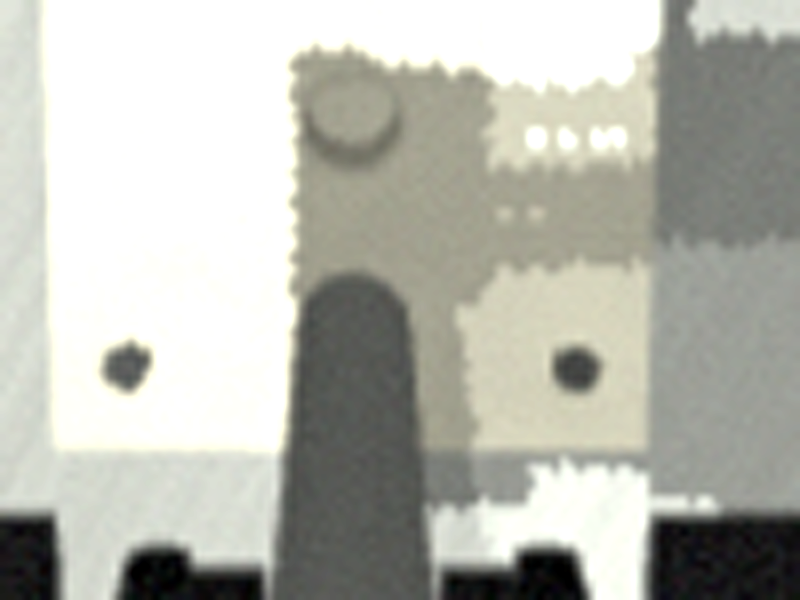

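Run:
```python
from h import *
c=load('wrist1'); a=atz(c,318.8,199.7,.150); b=atz(c,318.6,174.3,.03)
print(a,b,'tool-frame delta mm',1e3*RT.T@(b-a)); print('tcp->foot',1e3*RT.T@(a-r.sense()['tcp_pos']))
# stand corner screw midpoint check near end: y=+85?
```

```text
[0.55605565 0.22214909 0.15      ] [0.55684903 0.22130731 0.03      ] tool-frame delta mm [  1.11760631  -0.2983204  120.        ]
tcp->foot [  1.36265108   0.75633636 172.54336881]
```

```bash
python3 -m pendant '[[[0.8,-0.6,10],[0,0,0]],[[0.8,-0.6,25],[0,0,0]],[[0.8,-0.6,45],[0,0,0]],[[0.8,-0.6,65],[0,0,0]],[[0.8,-0.6,85],[0,0,0]],[[0.8,-0.6,98],[0,0,0]],[[0.8,-0.6,105],[0,0,0]],[[0.8,-0.6,105],[0,0,0]],[[0.8,-0.6,105],[0,0,0]]]'
python3 - <<'E'
from h import *
c=cap('wrist','wrist2'); s=cap('side','side2')
w=cv2.imread('pics/wrist2.png')
out=np.zeros((600,800,3),np.uint8)
i=cv2.resize(w[110:220,285:355],(420,660),interpolation=cv2.INTER_CUBIC)[:600]; out[:,:420]=cv2.convertScaleAbs(i,alpha=1.4)
j=cv2.imread('pics/side2.png')[265:340,295:342]; out[:600,424:800]=cv2.resize(j,(376,600),interpolation=cv2.INTER_CUBIC)
cv2.imwrite('pics/crop3.png',out)
p=r.sense()['tcp_pos']; f=p+RT@np.array([0,0,.1722]); print(p,f)
for q in(f,[.5575,.224,.03],[.5568,.2213,.03]):print(proj(c,q),proj(s,q))
E
```

```text
time_s: 7.1
tcp_pos: [0.5574, 0.2243, 0.2179]
ee_rot: [[0.478, -0.878, 0.001], [-0.878, -0.478, 0.001], [0.0, -0.001, -1.0]]
wrist_force: [0.4, -0.2, -1.5]
gripper_width: 0.126
gripper_force: 30.0
[0.55746449 0.22435652 0.21838396] [0.55746449 0.22435652 0.04618396]
[318.15144673 201.4517292 ] [322.48102353 300.47616848]
[318.37625505 196.53435286] [322.51354959 303.69513797]
[320.56347382 194.25793646] [323.11879918 302.6846905 ]
```

View pics/crop3.png

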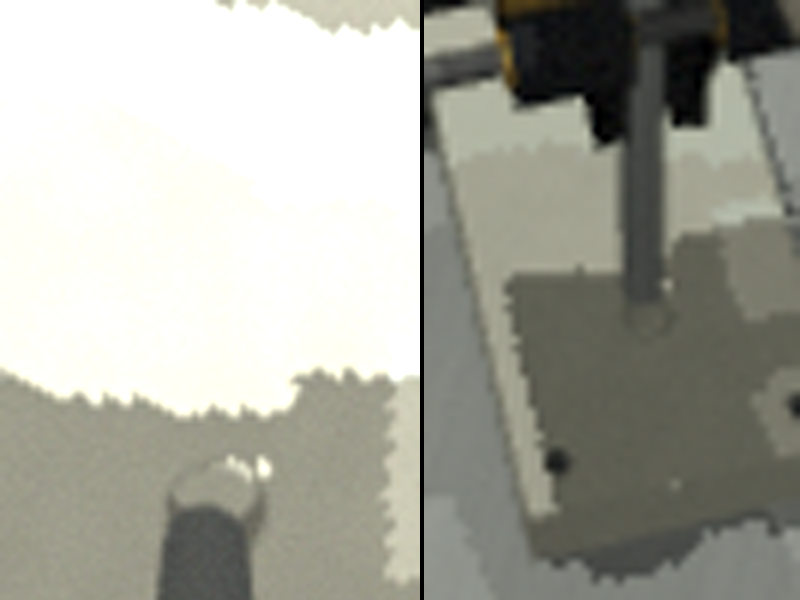

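Run:
```python
from h import *
w=load('wrist2');s=load('side2')
W=lambda x,y:((x+.5)/6-.5+285,(y+.5)/6-.5+110)
S=lambda x,y:((x-424+.5)/8-.5+295,(y+.5)/8-.5+265)
zf=.0462
for n,c,a,b in(('wrist',w,W(207,546),W(218,507)),('side',s,S(644,288),S(650,318))):
    f=atz(c,*a,zf);k=atz(c,*b,.03); print(n,a,b,f,k,'delta tool mm',1e3*RT.T@(k-f))
```

```text
wrist (319.0833333333333, 200.58333333333331) (320.9166666666667, 194.08333333333331) [0.55714421 0.22333694 0.0462    ] [0.55660463 0.22101612 0.03      ] delta tool mm [ 1.78599601  1.57719313 16.2       ]
side (322.0625, 300.5625) (322.8125, 304.3125) [0.55830179 0.22479329 0.0462    ] [0.55648446 0.2252742  0.03      ] delta tool mm [-1.28642676  1.37080153 16.2       ]
```

```bash
python3 -m pendant '[[[1.0,1.5,0],[0,0,0]],[[1.0,1.5,4],[0,0,0]],[[1.0,1.5,8],[0,0,0]],[[1.0,1.5,12],[0,0,0]],[[1.0,1.5,15],[0,0,0]],[[1.0,1.5,17],[0,0,0]],[[1.0,1.5,19],[0,0,0]],[[1.0,1.5,19],[0,0,0]],[[1.0,1.5,19],[0,0,0]]]'
```

```text
time_s: 8.1
tcp_pos: [0.5561, 0.2225, 0.1983]
ee_rot: [[0.478, -0.879, -0.0], [-0.879, -0.478, -0.0], [0.0, 0.0, -1.0]]
wrist_force: [0.6, 0.0, -1.4]
gripper_width: 0.129
gripper_force: 30.0
```

The foot is 4 mm below the socket's mouth with no contact force, so it is in the hole. I'll keep lowering.

```bash
python3 -m pendant '[[[0,0,3],[0,0,0]],[[0,0,6],[0,0,0]],[[0,0,9],[0,0,0]],[[0,0,12],[0,0,0]],[[0,0,15],[0,0,0]],[[0,0,17.5],[0,0,0]],[[0,0,17.5],[0,0,0]],[[0,0,17.5],[0,0,0]]]'
```

```text
time_s: 8.9
tcp_pos: [0.5561, 0.2225, 0.1807]
ee_rot: [[0.478, -0.879, -0.0], [-0.879, -0.478, -0.0], [0.0, 0.0, -1.0]]
wrist_force: [-0.5, 1.2, -0.8]
gripper_width: 0.13
gripper_force: 30.0
```

```bash
python3 -m pendant '[[[0,0,1],[0,0,0]],[[0,0,2],[0,0,0]],[[0,0,2],[0,0,0]],[[0,0,2],[0,0,0]]]'; python3 -m pendant '[[[0,0,0],[0,0,0]],[[0,0,0],[0,0,0]],[[0,0,0],[0,0,0]],[[0,0,0],[0,0,0]],[[0,0,0],[0,0,0]],[[0,0,0],[0,0,0]],[[0,0,0],[0,0,0]],[[0,0,0],[0,0,0]]]' 1
python3 - <<'E'
from h import *
s=r.sense(); p=s['tcp_pos']; a=np.array([.5986,.1439]); print('wrist xy shift to barrel est', 1e3*RT.T@np.array([*(np.array([.600,.1446])-p[:2]),0]))
E
```

```text
time_s: 9.3
tcp_pos: [0.5561, 0.2225, 0.1788]
ee_rot: [[0.478, -0.879, -0.0], [-0.879, -0.478, -0.0], [0.0, 0.0, -1.0]]
wrist_force: [0.3, -0.5, -0.8]
gripper_width: 0.128
gripper_force: 30.0
time_s: 10.1
tcp_pos: [0.5561, 0.2224, 0.1788]
ee_rot: [[0.478, -0.879, 0.0], [-0.879, -0.478, 0.0], [0.0, -0.0, -1.0]]
wrist_force: [-0.1, 0.5, 0.3]
gripper_width: 0.77
gripper_force: 0.0
wrist xy shift to barrel est [89.34949007 -1.63724881  0.        ]
```

```bash
python3 -m pendant '[[[0,0,-10],[0,0,0]],[[0,0,-25],[0,0,0]],[[0,0,-45],[0,0,0]],[[0,0,-65],[0,0,0]],[[0,0,-80],[0,0,0]],[[0,0,-80],[0,0,0]],[[25,0,-80],[0,0,0]],[[55,0,-80],[0,0,0]],[[80,0,-80],[0,0,0]],[[90,0,-80],[0,0,0]]]' 1;python3 -m pendant '[[[0,0,0],[0,0,0]],[[0,0,0],[0,0,0]]]'
python3 - <<'E'
from h import *
c=cap('wrist','wrist3'); s=cap('side','side3'); t=cap('top','top3')
w=cv2.imread('pics/wrist3.png')
out=np.zeros((600,800,3),np.uint8)
i=cv2.resize(w[120:270,260:385],(500,600),interpolation=cv2.INTER_CUBIC); out[:,:500]=cv2.convertScaleAbs(i,alpha=1.4)
j=cv2.imread('pics/side3.png')[225:345,285:345]; out[:600,500:800]=cv2.resize(j,(300,600),interpolation=cv2.INTER_CUBIC)
cv2.imwrite('pics/crop4.png',out)
p=r.sense()['tcp_pos'];print(p)
for q in([.6,.1446,.14],[.6,.1446,.10],[.5561,.2225,.152]):print(proj(c,q),proj(s,q),proj(t,q))
E
```

```text
time_s: 11.1
tcp_pos: [0.5995, 0.1417, 0.2579]
ee_rot: [[0.476, -0.88, -0.001], [-0.88, -0.476, -0.001], [-0.0, 0.001, -1.0]]
wrist_force: [0.3, -0.1, -0.7]
gripper_width: 1.003
gripper_force: 0.0
time_s: 11.3
tcp_pos: [0.5988, 0.1437, 0.2583]
ee_rot: [[0.478, -0.879, -0.001], [-0.879, -0.478, -0.0], [-0.0, 0.001, -1.0]]
wrist_force: [0.1, 0.8, -0.0]
gripper_width: 1.004
gripper_force: 0.0
[0.5987187  0.14431115 0.25871237]
[315.34989096 221.20462753] [312.58986967 243.04984977] [257.97247033 206.75699221]
[315.84151887 205.73060436] [312.93916573 253.24682636] [260.13673053 209.86770892]
[317.48124438 348.6144116 ] [323.31330149 275.32762021] [226.20541378 223.98354286]
```

View pics/crop4.png

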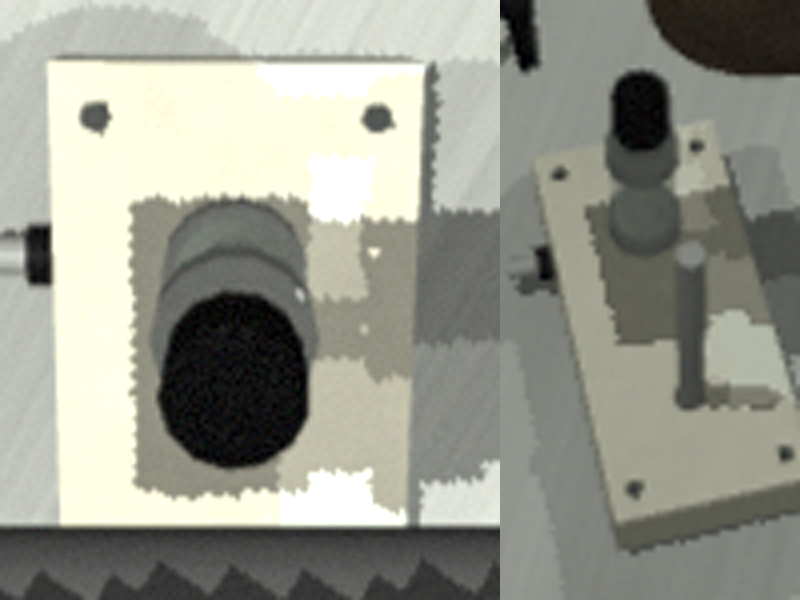

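The pin stands home: its top is at side pixel (323,276), with (323,275) predicted. The knob's top centre is at wrist pixel (318,218) and side pixel (312.8,243).

Run:
```python
from h import *
c=load('wrist3');p=r.sense()['tcp_pos']
E=np.array(r.sense()['ee_rot'])
for q in(atz(c,318.1,218.1,.14),np.array([.6,.1446,.14]),np.array([.5986,.1439,.14]),[*(np.array([.5561,.2225])+.09*d[:2]),.14]):print(q,1e3*E.T@(q-p))
go([p[0],p[1],.128+.051])
```

```text
[0.5994197  0.14181948 0.14      ] [  2.54000732   0.57165261 118.71203726]
[0.6    0.1446 0.14  ] [  0.37677693  -1.26912687 118.71225254]
[0.5986 0.1439 0.14  ] [  0.32099838   0.29512654 118.71233884]
[np.float64(0.5988494656350194), np.float64(0.1433009899814379), 0.14] [  0.96632757   0.36292288 118.71225051]
shift mm [ 0.  -0.  79.7] turn [0.0001 0.0001 0.0043]
```

```bash
python3 -m pendant '[[[1,0,15],[0,0,0]],[[1,0,35],[0,0,0]],[[1,0,55],[0,0,0]],[[1,0,70],[0,0,0]],[[1,0,80],[0,0,0]],[[1,0,80],[0,0,0]],[[1,0,80],[0,0,0]]]' 1 && python3 -m pendant '[[[0,0,0],[0,0,0]],[[0,0,0],[0,0,0]],[[0,0,0],[0,0,0]],[[0,0,0],[0,0,0]],[[0,0,0],[0,0,0]],[[0,0,0],[0,0,0]],[[0,0,0],[0,0,0]],[[0,0,0],[0,0,0]],[[0,0,0],[0,0,0]],[[0,0,0],[0,0,0]]]' 0;  python3 -m pendant '[[[0,0,0],[0,0,0]],[[0,0,0],[0,0,0]],[[0,0,0],[0,0,0]]]'
```

```text
time_s: 12.15
tcp_pos: [0.5999, 0.143, 0.1793]
ee_rot: [[0.478, -0.878, 0.001], [-0.878, -0.478, 0.0], [0.0, -0.001, -1.0]]
wrist_force: [0.5, -0.4, 0.1]
gripper_width: 1.001
gripper_force: 0.0
time_s: 13.15
tcp_pos: [0.5996, 0.1426, 0.1787]
ee_rot: [[0.478, -0.879, 0.0], [-0.879, -0.478, 0.0], [0.0, -0.0, -1.0]]
wrist_force: [0.6, 0.3, -0.4]
gripper_width: 0.291
gripper_force: 30.0
time_s: 13.45
tcp_pos: [0.5996, 0.1426, 0.1787]
ee_rot: [[0.478, -0.879, 0.0], [-0.879, -0.478, 0.0], [-0.0, -0.0, -1.0]]
wrist_force: [-0.1, -0.3, -1.1]
gripper_width: 0.291
gripper_force: 30.0
```

```bash
python3 -m pendant '[[[0,0,-1],[0,0,0]],[[0,0,-3],[0,0,0]],[[0,0,-5],[0,0,0]],[[0,0,-8],[0,0,0]],[[0,0,-10],[0,0,0]],[[0,0,-10],[0,0,0]],[[0,0,-10],[0,0,0]]]'
```

```text
time_s: 14.15
tcp_pos: [0.5995, 0.1425, 0.1888]
ee_rot: [[0.478, -0.879, 0.0], [-0.879, -0.478, 0.0], [-0.0, -0.0, -1.0]]
wrist_force: [0.4, 0.3, -1.6]
gripper_width: 0.289
gripper_force: 30.0
```

```bash
python3 -m pendant '[[[0,0,-2],[0,0,0]],[[0,0,-6],[0,0,0]],[[0,0,-11],[0,0,0]],[[0,0,-16],[0,0,0]],[[0,0,-21],[0,0,0]],[[0,0,-25],[0,0,0]],[[0,0,-28],[0,0,0]],[[0,0,-30],[0,0,0]],[[0,0,-30],[0,0,0]],[[0,0,-30],[0,0,0]]]'
python3 - <<'E'
from h import *
s=cap('side','side5'); w=cv2.imread('pics/wrist3.png')
j=cv2.imread('pics/side5.png')[190:310,270:370]; cv2.imwrite('pics/crop5.png',cv2.resize(j,(500,600),interpolation=cv2.INTER_CUBIC))
for z in(.1,.152): print(proj(s,[.599,.1435,z]))
E
```

```text
time_s: 15.15
tcp_pos: [0.5995, 0.1425, 0.2186]
ee_rot: [[0.478, -0.879, -0.0], [-0.879, -0.478, -0.0], [-0.0, 0.0, -1.0]]
wrist_force: [0.3, 0.6, -2.5]
gripper_width: 0.287
gripper_force: 30.0
[313.49975979 252.93898227]
[313.0665688  239.53861206]
```

View pics/crop5.png

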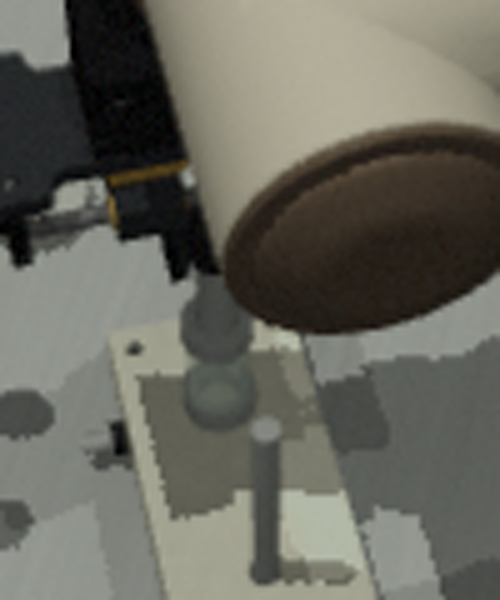

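The side view shows the pin standing untouched and the rod drawn up. The knob's lower front edge is at crop row ~270, as expected for an underside at 0.152. The TCP rose 39.9 mm with only ~2.5 N, about the plunger's weight, so I'm handing the job in.

```bash
python3 -c "
from station import r
print(r.finish_job())"
```

```text
the job is handed in; nothing more can be done
None
```

I handed the job in: the long pin stands fully home in the socket, released, and the gripper is holding the plunger still about 40 mm up, with its knob's underside level with the pin's top. The hand-in returned no verdict, and I took no final picture of the bystanders, though nothing was moved near them.

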